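# Free the shaker's tube rack: knurled nut two turns, clamp bar back

### The arm

A 6-joint arm with a two-finger parallel gripper is mounted at the origin on the work surface. World frame = base frame: x ahead of the robot, y to its left, z up, the work surface at z = 0. Lengths are in m, angles in rad, forces in N, time in s.
With the tool pointing down it reaches from about 0.35 to 0.85 m from the base axis. Payload 8.1 kg.
Tool frame: the origin (TCP) lies on the mounting face of the last link; the fingertips stand 186 mm ahead of it and the grasp point (between the pads) lies 167 mm ahead of it; z points along the fingers, y is the line along which they close (so a half turn about z gives the same grasp; the last joint's range is limited). The gripper opens to 93 mm and grips with 3 to 60 N. Pads are 15 mm wide; open, the fingers measure 128 mm over their backs; the gripper's body (75 mm by 188 mm) begins 65 mm behind the grasp point.
Start: joints at [1.23, 0.13, 1.488, -0, 1.523, -0.085], TCP at [0.152, 0.58, 0.405] pointing down, gripper open.
Joint ranges: [-2.96, 2.96], [-0.89, 2.26], [0.02, 2.5], [-1.34, 4.48], [0, 2.73], [-2.66, 2.66]. Speed limits (rad/s): [2.39, 2.39, 2.79, 3.14, 3.14, 3.14].

### API

Orientations are given as a rotation vector (axis times angle).
In Python, from plant import read_state, read_camera, camera_params, close_job gives the robot as it stands. The module is installed in compiled form; this text tells all that it offers.
- The arm moves only by the tool servo_tool, never from a script. Its argument "increments" is a list of rows, each an object with "slide": the shift along the tool's x, y, z in mm, a list of three; "dr": the turn, a rotation vector about the tool's x, y, z in rad, a list of three; "jaw": the closure, from 0 (fully open) to 1 (shut). In form: [{"slide": [x, y, z], "dr": [ax, ay, az], "jaw": jaw}, ...]. A call has 1 to 20 rows; each row is the pose to reach, as a shift and turn from the pose commanded when the call began, along the tool's axes at that moment; what a row does not reach only later rows make up. A row lasts 1/10 s, in which the tool goes at most 50 mm and 8.59 degrees, less where a joint would pass 70% of its speed; a pose out of reach is approached as far as the arm can. A call with a gripper value outside its range is refused whole. The fingers move at their own pace and stop on an object; "force" is the grip in N (left out, the last holds). Time passes only in rows, so rows that repeat a pose let the fingers close. It gives the time, the measured TCP pose, the force, the opening and the grip force at its end, in the units of the state.
- read_state(): the state, without advancing time (a new reading comes with each control period).
- read_camera(name): name is "scene" or "top" or "wrist"; returns (picture, depth): 420x560x3 uint8, red, green, blue; 420x560 float32, m along the optical axis (not along the pixel's ray), 0 where there is no reading.
- camera_params(name): a dict with "fx", "fy", "cx", "cy" (pixels), "rvec" (rotation vector, rad) and "tvec" (3), from world to camera coordinates, as OpenCV has them. Camera axes: x right, y down, z forward; pixel columns grow to the right and rows downward; lengths in m; the calibration is good to about 2 mm. A picture is of the moment at which its call begins: read the wrist's pose just before it. camera_params takes no time and is no camera call; for the wrist camera it gives the pose at the moment of the call.
- close_job(): hands the job in; it is judged then, once.
The state is a dict: "t": time; "q": joint angles; "dq": joint speeds; "joint_torque": joint torques, N m; "tool_pos": TCP position; "orientation": TCP orientation; "force": force on the tool from outside, world axes, zero at the start; "wrist_torque": the same for the moment, N m; "opening": finger opening in m; "gripper_force": force on a finger pad.
Only numpy, scipy, OpenCV 4.12 (cv2) and the standard library are available. Lean on these libraries where they do the work, as an engineer would, in place of code of your own. Each camera call takes 0.05 s, during which the arm holds its last target. There are 200 camera calls.

### The job

The rack of micro tubes on the bench shaker is locked in by a clamp bar under a knurled hand nut. Working with the fingertips only, pinching and gripping nothing, roll the nut's knurled rim anticlockwise (seen from above) by two full turns, to the nearest quarter turn, while the bar stays put; then push the bar by its upturned tail all the way back from the rack until its slot stops it. Leave the rack and everything else standing where it is.

Things in the scene. Friction and masses are not known exactly. Their poses are not given: they have to be found in the camera images.
- shaker: Orbital shaker, still, fixed to the bench; white and grey, flat tray 240 x 300 mm (x, y) on top with a black mat, panel facing the robot. Origin: centre of its underside; x to the back, y left, z up. Mat top at z = 100 mm; other heights are given above the mat. Along y: fence (36 mm high) at 113 mm, rack at 78, bar's jaw at 37, nut at -35, bar's tail at -115. Tray rim 6 mm high, front and back.
- nut_top (a point): Centre of the top of the knurled steel hand nut, on its upright axis, 32 mm above the mat when tight. Knurled rim 50 mm in diameter, 18 mm high, its lower edge 14 mm above the mat. A fixed 10 mm stud stands out of its centre to 46 mm above the mat. A 5 mm black stripe runs from the stud to the rim along this frame's x and turns with the nut; it starts in any direction. The nut rises 3 mm per turn.
- nut (a joint): Turning of the hand nut in rad: 0 when tight (always at the start), growing anticlockwise seen from above; a full turn is 6.283. It has about 0.04 N m of drag (under 2 N at the rim), stays where it is left, and stops at 20.5.
- clamp_bar (a joint): How far the clamp bar is drawn back from the rack, in m, along the shaker's -y: 0 at the start, 0.026 when the slot's end meets the stud. The nut's collar sits in a seat 5 mm deep in the bar and blocks it (1 to 2 mm of play) until the nut has made 1.5 to 1.7 turns; then it slides with 2.5 to 5 N and stays where it is left.
- bar_tail (a point): Middle of the inner face (towards the nut) of the bar's upturned tail, 20 mm above the mat; axes as the shaker's. The tail is a steel lip 44 mm wide (x), 4 mm thick, its top 30 mm above the mat. Pushed on this face towards -y it draws the bar back. From here to the nut's rim lies 55 mm of flat tongue, 44 mm wide, its top 9 mm above the mat, between two guide strips 7 mm high.
- tube_rack: White rack of 1.5 ml micro tubes, loose, 186 x 64 mm and 42 mm high with the tubes' caps, 0.45 kg, long side along the shaker's x between jaw and fence. Origin: centre of its underside. To be left in place.
- marker: White and black marker pen, 118 mm long and 13 mm thick, lying along y on the front edge of the shaker's mat. Origin: middle of its underside. To be left alone.
- tip_box: Pipette tip box with clear lid, 121 x 83 x 72 mm, on the bench right of the shaker. Origin: centre of its underside. To be left alone.
- blood_rack: Steel wire rack 205 x 95 x 62 mm with red-capped blood tubes up to 102 mm high, on the bench to the left. Origin: centre of its underside. To be left alone.
- wash_bottle: White squeeze bottle with a bent spout, 64 mm in diameter, 188 mm high, behind the shaker, left or right. Origin: centre of its underside. To be left alone.
- reagent: Glass bottle with a blue cap, 60 mm in diameter, 115 mm high, behind the shaker, left or right. Origin: centre of its underside. To be left alone.
- beaker: Small glass beaker, 64 mm in diameter, 80 mm high, on the bench at the front right. Origin: centre of its underside. To be left alone.
- timer: Flat white bench timer, 45 x 65 x 20 mm, on the bench at the front left. Origin: centre of its underside. To be left alone.
- specimen_cup: Clear specimen cup with an orange lid, 54 mm in diameter, 55 mm high, on the bench at the left. Origin: centre of its underside. To be left alone.
Things that resemble listed ones, but are neither listed nor needed, are in the scene too. Leave any pink or yellow look-alike of the tube_rack alone.

How it is judged:
On the way, in this order (a step that is already met when the one before it is completed fails the run):
1. the nut is loosened by two full turns, to the nearest quarter turn, while the bar stays against the rack (value of joint nut between 11 and 14.14 rad and value of joint clamp_bar below 0.005 m), for 0.2 s.
2. the clamp bar is pushed fully back (value of joint clamp_bar above 0.022 m), for 0.2 s.
At the end, for the whole second after the job is handed in: The nut stands two turns (12.57 rad) from tight, within a quarter turn (11.0 to 14.14 rad), the bar is drawn back by at least 22 of its 26 mm, both at rest, and the rack has stayed within 12 mm of its place (value of joint nut between 11 and 14.14 rad and value of joint clamp_bar above 0.022 m and velocity of joint nut between -0.1 and 0.1 rad/s and velocity of joint clamp_bar between -0.01 and 0.01 m/s and distance of tube_rack from where it was at the start of the episode below 0.012 m and linear speed of tube_rack below 0.02 m/s); the robot touches nothing.
It fails at once if the nut is run up the stud beyond two and a half turns (value of joint nut above 15.71 rad).
It fails at once if the nut is pinched or twisted about its axis instead of being rolled at the rim (horizontal distance between the grasp point and nut_top below 0.01 m and contact force between the fingers and nut above 0.5 N).
It fails at once if the bar's tail is pinched between the fingers instead of being pushed (y of the grasp point in the frame of bar_tail between -0.007 and 0.003 m and x of the grasp point in the frame of bar_tail between -0.03 and 0.03 m and z of the grasp point in the frame of bar_tail below 0.02 m and contact force between the fingers and clamp_bar above 0.5 N).
It fails at once if the tube rack is shifted or lifted by more than 12 mm (distance of tube_rack from where it was at the start of the episode above 0.012 m).
It fails at once if a bystander is moved by more than 20 mm (distance of any of marker, tip_box, blood_rack, wash_bottle, reagent, beaker, timer, specimen_cup from where it was at the start of the episode above 0.02 m).
It also fails if it takes over 58 s, if anything falls off the work surface, if the arm or the gripper's body presses on something with over 40 N, if the wrist force passes 120 N, or if a joint passes its speed limit or range.

## Working session

There is one attempt and no reset: what is moved stays moved. The work goes in short steps, Python scripts to look and compute and a tool call to move; the robot and the scene stay as the last step left them, time stands still between calls to the robot, and variables do not carry over. Pictures are saved under pics/ and viewed, at most 10 in all, crops included, and the job is handed in when it is done.

Besides the shell and the picture viewer there is one more tool, called in YAML: its name, and indented under it one key for each argument. servo_tool: Moves the arm, as the interface text tells. Its arguments: {"type":"object","properties":{"increments":{"type":"array"},"force":{"type":"number"}},"required":["increments"]}

```bash
mkdir -p pics
cat > h.py <<'E'
import numpy as np, cv2
from plant import *
def cam(n):
    p=camera_params(n);K=np.array([[p['fx'],0,p['cx']],[0,p['fy'],p['cy']],[0,0,1]])
    return K,cv2.Rodrigues(np.array(p['rvec'],float))[0],np.array(p['tvec'],float)
def ray(c,u,v,z):
    K,R,t=c;d=R.T@np.linalg.inv(K)@np.array([u,v,1.]);o=-R.T@t
    return o+d*(z-o[2])/d[2]
def proj(c,P):
    K,R,t=c;q=K@(R@np.array(P,float)+t);return q[:2]/q[2]
def cloud(c,D):
    K,R,t=c;v,u=np.indices(D.shape);P=np.stack([(u-K[0,2])/K[0,0]*D,(v-K[1,2])/K[1,1]*D,D],-1)
    return (P-t)@R
E
python3 - <<'E'
from h import *
s=read_state();print(s)
for n in("top","scene"):
    I,D=read_camera(n);np.savez(n,I=I,D=D);cv2.imwrite(f'pics/{n}0.png',I[...,::-1]);c=cam(n);print(n,c[0][0,0],-c[1].T@c[2])
E
```

```text
{'t': 0.0, 'q': array([ 1.22965325e+00,  1.31152239e-01,  1.48926446e+00, -2.59994365e-05,
        1.52301835e+00, -8.53953452e-02]), 'dq': array([ 0.0020478 ,  0.00100293,  0.00051762,  0.00115556, -0.00058652,
        0.00133899]), 'joint_torque': array([-6.03059434e-04, -5.59862351e+01, -4.91748405e+01,  7.67942565e-02,
        3.58238106e-02, -1.71651786e-04]), 'tool_pos': array([0.15168445, 0.58027175, 0.40370062]), 'orientation': array([-4.00585044e-01, -3.11557979e+00,  2.83676646e-03]), 'force': array([ 0.071612  ,  0.79089267, -1.01340424]), 'wrist_torque': array([-0.02991349,  0.00834498,  0.00573418]), 'gripper_force': 0.0, 'opening': 0.0927752901609744}
top 429.41211779284464 [0.44257639 0.0717555  1.20699872]
scene 507.75326031409475 [1.25322477 0.38231726 1.2712416 ]
```

View pics/top0.png

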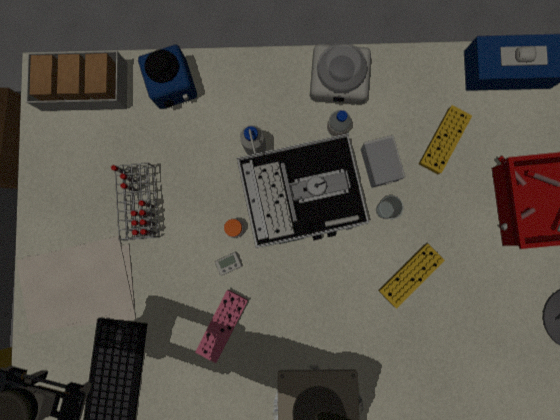

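View pics/scene0.png

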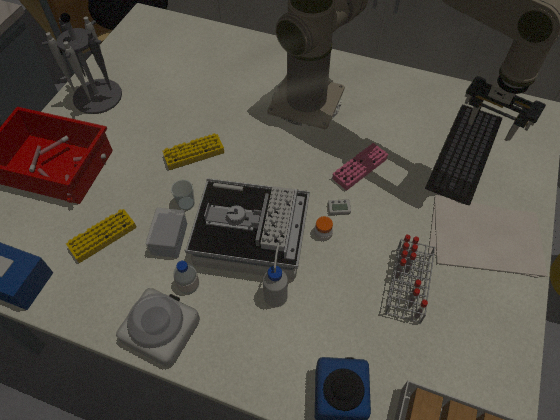

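Top view: the shaker is centred near (303,190) and yawed a little. The nut is at (317,185), the tail near (348,180), the rack at (270,200) and the marker at (342,220).

Run:
```python
from h import *
z=np.load('top.npz');I,D=z['I'],z['D'];c=cam('top');P=cloud(c,D)
m=((P[...,2]>.085)&(P[...,2]<.112)&(D>0)).astype(np.uint8);m[:130]=0;m[255:]=0;m[:,:230]=0;m[:,372:]=0
n,l,st,ce=cv2.connectedComponentsWithStats(m);k=1+np.argmax(st[1:,4])
X=P[l==k][:,:2].astype(np.float32);print(st[k],cv2.minAreaRect(X))
r=cv2.minAreaRect(X);print(cv2.boxPoints(r))
# high points near nut
q=P[165:205,295:340];h=q[(q[...,2]>.128)&(q[...,2]<.15)];print('nut',len(h),h.mean(0),cv2.minEnclosingCircle(h[:,:2].astype(np.float32)))
cv2.imwrite('pics/topc.png',cv2.resize(I[130:250,230:375,::-1],None,fx=5,fy=5,interpolation=cv2.INTER_CUBIC))
```

```text
[ 237  133  133  115 7673] ((0.5900858044624329, 0.03324213624000549), (0.2406177520751953, 0.3003535568714142), 11.428279876708984)
[[ 0.44240606  0.15660328]
 [ 0.50191844 -0.1377953 ]
 [ 0.73776555 -0.090119  ]
 [ 0.6782532   0.20427957]]
nut 299 [ 5.96100944e-01 -1.74182138e-05  1.32888393e-01] ((0.5881058573722839, 0.01272935513406992), 0.0402359738945961)
```

View pics/topc.png

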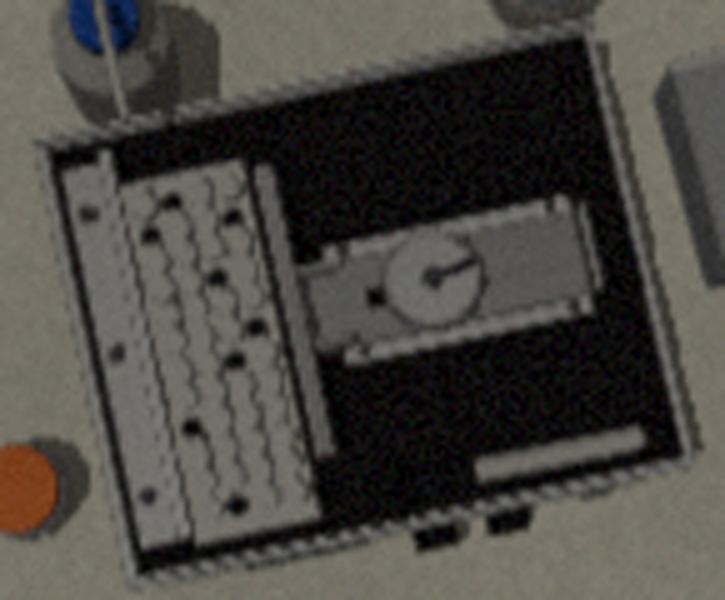

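Tray fit: centre (0.590, 0.033), yaw 11.4°, size 241 x 300 mm (as specified). The nut from geometry, (0.597, -0.001), agrees with depth, (0.596, 0.000). Next I compute the hover move beside the nut on the robot's side.

```bash
cat >> h.py <<'E'
yaw=np.radians(11.43);C=np.array([.590,.0332]);ex=np.array([np.cos(yaw),np.sin(yaw)]);ey=np.array([-ex[1],ex[0]])
def toW(x,y,z): return np.append(C+ex*x+ey*y,z)   # shaker xy (m), world z
def toS(p): d=np.array(p[:2])-C;return np.array([d@ex,d@ey,p[2]])
def goto(x,y,z):
    s=read_state();R=cv2.Rodrigues(s['orientation'])[0]
    for sg in (1,-1):
        Y=np.append(ey*sg,0);Z=np.array([0,0,-1.]);T=np.stack([np.cross(Y,Z),Y,Z],1)
        print('slide',(R.T@(toW(x,y,z)-s['tool_pos'])*1e3).round(1),'dr',cv2.Rodrigues(R.T@T)[0].ravel().round(4))
    print('toolS',toS(s['tool_pos']).round(4),'f',s['force'].round(2),'t',s['t'],'q6',s['q'][5].round(3))
E
python3 -c "
from h import *
goto(-.060,-.020,.40)"
```

```text
slide [-517.4 -462.7    4.5] dr [-0.0016 -0.0005 -0.4553]
slide [-517.4 -462.7    4.5] dr [-7.0000e-04  2.1000e-03  2.6863e+00]
toolS [-0.3212  0.6231  0.4038] f [-0.87  0.08  0.81] t 0.1 q6 -0.085
```

servo_tool:
  increments:
    - {"slide": [-517.4, -462.7, 4.5], "dr": [-0.0016, -0.0005, -0.4553], "jaw": 1}
    - {"slide": [-517.4, -462.7, 4.5], "dr": [-0.0016, -0.0005, -0.4553], "jaw": 1}
    - {"slide": [-517.4, -462.7, 4.5], "dr": [-0.0016, -0.0005, -0.4553], "jaw": 1}
    - {"slide": [-517.4, -462.7, 4.5], "dr": [-0.0016, -0.0005, -0.4553], "jaw": 1}
    - {"slide": [-517.4, -462.7, 4.5], "dr": [-0.0016, -0.0005, -0.4553], "jaw": 1}
    - {"slide": [-517.4, -462.7, 4.5], "dr": [-0.0016, -0.0005, -0.4553], "jaw": 1}
    - {"slide": [-517.4, -462.7, 4.5], "dr": [-0.0016, -0.0005, -0.4553], "jaw": 1}
    - {"slide": [-517.4, -462.7, 4.5], "dr": [-0.0016, -0.0005, -0.4553], "jaw": 1}
    - {"slide": [-517.4, -462.7, 4.5], "dr": [-0.0016, -0.0005, -0.4553], "jaw": 1}
    - {"slide": [-517.4, -462.7, 4.5], "dr": [-0.0016, -0.0005, -0.4553], "jaw": 1}
    - {"slide": [-517.4, -462.7, 4.5], "dr": [-0.0016, -0.0005, -0.4553], "jaw": 1}
    - {"slide": [-517.4, -462.7, 4.5], "dr": [-0.0016, -0.0005, -0.4553], "jaw": 1}
    - {"slide": [-517.4, -462.7, 4.5], "dr": [-0.0016, -0.0005, -0.4553], "jaw": 1}
    - {"slide": [-517.4, -462.7, 4.5], "dr": [-0.0016, -0.0005, -0.4553], "jaw": 1}
    - {"slide": [-517.4, -462.7, 4.5], "dr": [-0.0016, -0.0005, -0.4553], "jaw": 1}
    - {"slide": [-517.4, -462.7, 4.5], "dr": [-0.0016, -0.0005, -0.4553], "jaw": 1}
    - {"slide": [-517.4, -462.7, 4.5], "dr": [-0.0016, -0.0005, -0.4553], "jaw": 1}
    - {"slide": [-517.4, -462.7, 4.5], "dr": [-0.0016, -0.0005, -0.4553], "jaw": 1}
  force: 20

```text
t: 1.9
tool_pos: [0.5348, 0.0032, 0.4003]
orientation: [-0.316, 3.125, 0.003]
force: [0.1, 0.4, -0.7]
opening: 0.0004
gripper_force: 0.0
```

Run:
```python
from h import *
I,D=read_camera('wrist');c=cam('wrist');cv2.imwrite('pics/w1.png',I[...,::-1]);np.savez('w1',I=I,D=D,K=c[0],R=c[1],t=c[2])
print('nut pred px',proj(c,toW(0,-.035,.132)),'stud',proj(c,toW(0,-.035,.146)),'tail',proj(c,toW(0,-.115,.13)))
P=cloud(c,D);S=P.copy()
q=P.reshape(-1,3);q=q[D.ravel()>0];d=q[:,:2]-C;x=d@ex;y=d@ey
m=(q[:,2]>.127)&(q[:,2]<.137)&(abs(x)<.035)&(abs(y+.035)<.035)
print(m.sum(),'nut S x',x[m].min(),x[m].max(),'y',y[m].min(),y[m].max(),np.median(q[m,2]))
m=(q[:,2]>.124)&(q[:,2]<.136)&(abs(x)<.035)&(y<-.1)&(y>-.135)
if m.sum():print(m.sum(),'tail S x',x[m].min(),x[m].max(),'y',y[m].min(),y[m].max())
goto(-.060,-.020,.303)
```

```text
nut pred px [265.24561489 281.40055086] stud [264.26188802 289.33694527] tail [174.16958598 280.18599062]
35 nut S x -0.02020267007327786 -0.014637179728390357 y -0.05353337151654549 -0.045398441338293516 0.13221278201779568
83 tail S x -0.02077411686170841 -0.010467707520712256 y -0.1183904530971646 -0.11362332271242458
slide [ 0.1 -1.7 97.4] dr [0.0015 0.0011 0.0019]
slide [ 0.1 -1.7 97.4] dr [-1.8000e-03  2.3000e-03 -3.1397e+00]
toolS [-0.06   -0.0185  0.4004] f [ 0.12  1.03 -0.72] t 1.95 q6 -1.863
```

View pics/w1.png

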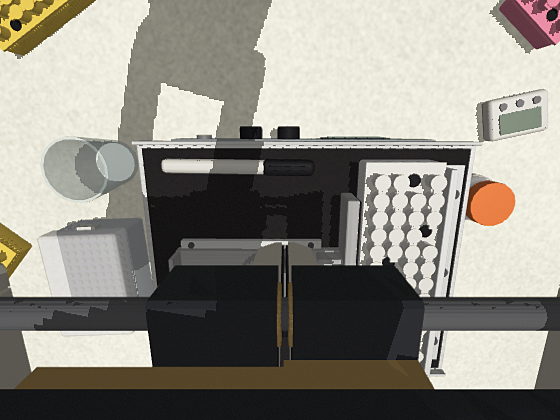

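The wrist view looks past the closed fingers. Part of the nut shows near (285,250) and the tail end near (182,250), consistent with the prediction. I'll check the fingers' cross-section from the depth already saved.

Run:
```python
from h import *
z=np.load('w1.npz');P=cloud((z['K'],z['R'],z['t']),z['D']);s=read_state();R=cv2.Rodrigues(s['orientation'])[0]
Q=(P-s['tool_pos'])@R*1e3
for u,v in [(150,360),(200,360),(285,360),(410,360),(160,300),(160,275),(250,268),(280,262),(300,268),(410,270),(250,320),(283,255),(287,275),(284,350)]: print(u,v,Q[v,u].round(1),P[v,u].round(3))
```

```text
150 360 [-250.4 -192.3  399.4] [ 0.819 -0.134  0.001]
200 360 [ 19.7 -18.7  77.2] [ 0.519 -0.019  0.323]
285 360 [20.  -0.  76.9] [ 0.515 -0.001  0.324]
410 360 [20.6 26.9 76.2] [0.509 0.026 0.324]
160 300 [ 34.  -26.4  78. ] [ 0.507 -0.029  0.322]
160 275 [ -67.8 -120.6  297.3] [ 0.626 -0.101  0.103]
250 268 [34.2 -9.1 93.4] [ 0.503 -0.012  0.307]
280 262 [  7.8  -2.3 156.9] [ 0.528 -0.     0.244]
300 268 [34.2  3.8 93.3] [0.501 0.    0.307]
410 270 [-44.3 103.8 258.9] [0.558 0.114 0.142]
250 320 [30.3 -7.4 76.4] [ 0.507 -0.01   0.324]
283 255 [  6.   -1.  169.8] [0.529 0.001 0.231]
287 275 [  6.4   0.9 146.1] [0.528 0.003 0.254]
284 350 [-153.5   -0.8  298.6] [0.686 0.034 0.102]
```

servo_tool:
  increments:
    - {"slide": [0, -1.7, 30], "dr": [0, 0, 0], "jaw": 1}
    - {"slide": [0, -1.7, 60], "dr": [0, 0, 0], "jaw": 1}
    - {"slide": [0, -1.7, 80], "dr": [0, 0, 0], "jaw": 1}
    - {"slide": [0, -1.7, 80], "dr": [0, 0, 0], "jaw": 1}

```text
t: 2.35
tool_pos: [0.534, 0.0015, 0.317]
orientation: [0.315, -3.121, -0.004]
force: [-0.2, -0.9, 0.7]
opening: 0.0004
gripper_force: 0.0
```

Run:
```python
from h import *
z=np.load('w1.npz');D=z['D'];P=cloud((z['K'],z['R'],z['t']),D);R=cv2.Rodrigues(np.array([-0.316, 3.125, 0.003]))[0]
Q=(P-np.array([.5348,.0032,.4003]))@R*1e3
for a in range(90,195,10):
    m=(Q[...,2]>a)&(Q[...,2]<=a+10)&(abs(Q[...,0])<40)&(abs(Q[...,1])<40)
    if m.sum():q=Q[m];print(a,m.sum(),'x',q[:,0].min().round(1),q[:,0].max().round(1),'y',q[:,1].min().round(1),q[:,1].max().round(1))
cv2.imwrite('pics/w1c.png',cv2.resize(z['I'][225:300,230:340,::-1],None,fx=5,fy=5))
# scene view
I,D=read_camera('scene');c=cam('scene');u,v=proj(c,toW(-.03,-.035,.13)).astype(int);print(u,v)
a=I[v-50:v+40,u-60:u+60,::-1];cv2.imwrite('pics/s2.png',np.vstack([cv2.resize(a,None,fx=5,fy=5,interpolation=cv2.INTER_CUBIC)]))
```

```text
90 1966 x 8.5 35.1 y -29.3 29.1
100 32 x -4.6 2.6 y -2.0 1.5
120 35 x -9.2 6.6 y -1.2 0.7
130 67 x 5.4 8.1 y -2.6 2.1
140 101 x 5.3 8.1 y -2.7 2.2
150 423 x -7.6 8.4 y -15.7 15.3
160 474 x 5.7 8.4 y -15.6 14.9
170 346 x 5.5 8.3 y -14.8 14.4
180 84 x 5.8 8.2 y -9.9 9.8
236 203
```

View pics/s2.png

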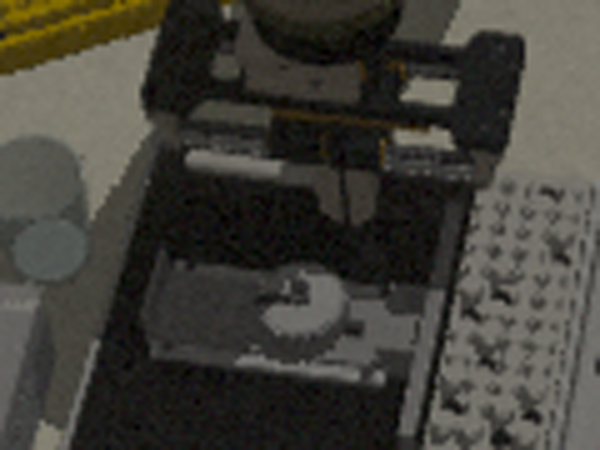

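The scene view shows the closed fingertips just robot-side of the nut, with nothing in the way. The depth puts the pads' half-width at about 8 mm in x and 10–15 mm in y.

```bash
python3 -c "
from h import *
goto(-.045,-.021,.300)"
```

```text
slide [-15.4  -0.8  19.2] dr [ 0.0023 -0.0018  0.0014]
slide [-15.4  -0.8  19.2] dr [ 2.9000e-03  3.6000e-03 -3.1401e+00]
toolS [-0.0604 -0.0203  0.3192] f [0.39 0.14 0.13] t 2.4 q6 -1.866
```

servo_tool:
  increments:
    - {"slide": [0, -1, 10], "dr": [0, 0, 0], "jaw": 1}
    - {"slide": [0, -1, 20], "dr": [0, 0, 0], "jaw": 1}
    - {"slide": [-7, -1, 20], "dr": [0, 0, 0], "jaw": 1}
    - {"slide": [-15, -1, 20], "dr": [0, 0, 0], "jaw": 1}
    - {"slide": [-20, -1, 20], "dr": [0, 0, 0], "jaw": 1}
    - {"slide": [-24, -1, 20], "dr": [0, 0, 0], "jaw": 1}
    - {"slide": [-26, -1, 20], "dr": [0, 0, 0], "jaw": 1}
    - {"slide": [-26, -1, 20], "dr": [0, 0, 0], "jaw": 1}

```text
t: 3.2
tool_pos: [0.5613, 0.0045, 0.3003]
orientation: [0.313, -3.125, -0.002]
force: [-3.6, -0.8, 3.4]
opening: 0.0004
gripper_force: 1.8
```

servo_tool:
  increments:
    - {"slide": [-1, 0, 0], "dr": [0, 0, 0], "jaw": 1}
    - {"slide": [-1, 0, 0], "dr": [0, 0, 0], "jaw": 1}

```text
t: 3.4
tool_pos: [0.5617, 0.0046, 0.3002]
orientation: [0.312, -3.124, -0.002]
force: [-7.8, -2.0, 4.9]
opening: 0.0004
gripper_force: 4.0
```

servo_tool:
  increments:
    - {"slide": [-1, 0, 0], "dr": [0, 0, 0], "jaw": 1}
    - {"slide": [-1, 0, 0], "dr": [0, 0, 0], "jaw": 1}

```text
t: 3.6
tool_pos: [0.5622, 0.0047, 0.3001]
orientation: [0.312, -3.122, -0.002]
force: [-12.9, -2.3, 8.7]
opening: 0.0004
gripper_force: 6.2
```

Contact is where predicted, at about 4.5 N/mm. Now one stroke.

servo_tool:
  increments:
    - {"slide": [0, -4, 0], "dr": [0, 0, 0], "jaw": 1}
    - {"slide": [0, -8, 0], "dr": [0, 0, 0], "jaw": 1}
    - {"slide": [0, -12, 0], "dr": [0, 0, 0], "jaw": 1}

```text
t: 3.9
tool_pos: [0.5646, -0.0069, 0.3]
orientation: [0.313, -3.122, -0.003]
force: [-10.3, -0.3, 8.3]
opening: 0.0009
gripper_force: 5.3
```

servo_tool:
  increments:
    - {"slide": [0, -4, 0], "dr": [0, 0, 0], "jaw": 1}
    - {"slide": [0, -8, 0], "dr": [0, 0, 0], "jaw": 1}
    - {"slide": [0, -12, 0], "dr": [0, 0, 0], "jaw": 1}
    - {"slide": [0, -16, 0], "dr": [0, 0, 0], "jaw": 1}
    - {"slide": [0, -16, 0], "dr": [0, 0, 0], "jaw": 1}
    - {"slide": [10, -16, 0], "dr": [0, 0, 0], "jaw": 1}
    - {"slide": [10, 0, 0], "dr": [0, 0, 0], "jaw": 1}
    - {"slide": [10, 12, 0], "dr": [0, 0, 0], "jaw": 1}
    - {"slide": [10, 12, 0], "dr": [0, 0, 0], "jaw": 1}

```text
t: 4.8
tool_pos: [0.5533, 0.0049, 0.3004]
orientation: [-0.316, 3.124, 0.003]
force: [-0.1, -0.1, -0.7]
opening: 0.0003
gripper_force: 0.0
```

```bash
cat > stripe.py <<'E'
from h import *
import sys
n=sys.argv[1];zt=float(sys.argv[2])
# stripe angle: dark pixels in an annulus on nut top, top + scene cameras
out=[]
for name in('top','scene'):
    I,D=read_camera(name);c=cam(name);g=cv2.cvtColor(I,cv2.COLOR_RGB2GRAY).astype(np.float32)
    th=np.radians(np.arange(0,360,3));pr=[]
    for a in th:
        pr.append(np.mean([cv2.getRectSubPix(g,(1,1),tuple(map(float,proj(c,toW(.001*r*np.cos(a),-.035+.001*r*np.sin(a),zt)))))[0,0] for r in (10,13,16,19)]))
    pr=np.array(pr);k=np.argsort(pr)[:6];print(name,'darkest deg (shaker frame)',np.degrees(th[k]).round(),pr[k].round(),'median',np.median(pr).round())
    u,v=proj(c,toW(0,-.035,zt)).astype(int);out.append(cv2.resize(I[v-25:v+25,u-30:u+30,::-1],(390,325),interpolation=cv2.INTER_CUBIC))
cv2.imwrite(f'pics/{n}.png',np.hstack(out))
s=read_state();print('t',s['t'],toS(s['tool_pos']).round(4),s['force'].round(1))
E
python3 stripe.py n1 .133
```

```text
top darkest deg (shaker frame) [144. 141. 147. 138. 156. 150.] [77. 78. 78. 78. 78. 78.] median 85.0
scene darkest deg (shaker frame) [357.   0. 354.   3. 180. 177.] [28. 29. 33. 37. 44. 44.] median 57.0
t 4.9 [-0.0415 -0.0216  0.3004] [0.4 0.8 0.4]
```

View pics/n1.png

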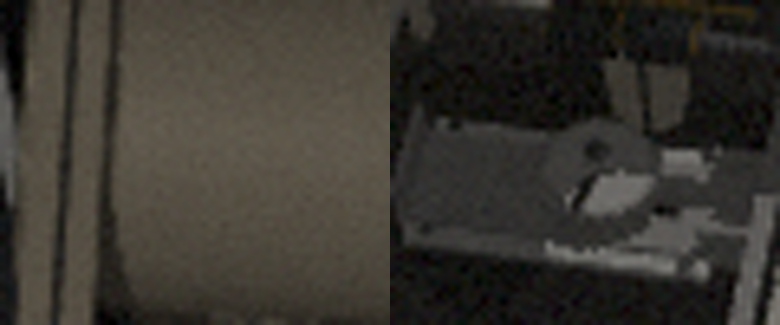

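The first stroke worked: in the scene view the stripe, first about -80°, now points roughly along 0° in the shaker frame. I'll calibrate the stripe reading on the starting images and run two more strokes.

servo_tool:
  increments:
    - {"slide": [-6, 0, 0], "dr": [0, 0, 0], "jaw": 1}
    - {"slide": [-10, 0, 0], "dr": [0, 0, 0], "jaw": 1}
    - {"slide": [-10, -6, 0], "dr": [0, 0, 0], "jaw": 1}
    - {"slide": [-10, -12, 0], "dr": [0, 0, 0], "jaw": 1}
    - {"slide": [-10, -18, 0], "dr": [0, 0, 0], "jaw": 1}
    - {"slide": [-10, -24, 0], "dr": [0, 0, 0], "jaw": 1}
    - {"slide": [-10, -28, 0], "dr": [0, 0, 0], "jaw": 1}
    - {"slide": [-10, -28, 0], "dr": [0, 0, 0], "jaw": 1}
    - {"slide": [0, -28, 0], "dr": [0, 0, 0], "jaw": 1}
    - {"slide": [0, 0, 0], "dr": [0, 0, 0], "jaw": 1}
    - {"slide": [-6, 0, 0], "dr": [0, 0, 0], "jaw": 1}
    - {"slide": [-10, 0, 0], "dr": [0, 0, 0], "jaw": 1}
    - {"slide": [-10, -6, 0], "dr": [0, 0, 0], "jaw": 1}
    - {"slide": [-10, -12, 0], "dr": [0, 0, 0], "jaw": 1}
    - {"slide": [-10, -18, 0], "dr": [0, 0, 0], "jaw": 1}
    - {"slide": [-10, -24, 0], "dr": [0, 0, 0], "jaw": 1}
    - {"slide": [-10, -28, 0], "dr": [0, 0, 0], "jaw": 1}
    - {"slide": [-10, -28, 0], "dr": [0, 0, 0], "jaw": 1}
    - {"slide": [0, -28, 0], "dr": [0, 0, 0], "jaw": 1}
    - {"slide": [0, 0, 0], "dr": [0, 0, 0], "jaw": 1}

```text
t: 6.9
tool_pos: [0.5535, 0.0005, 0.3003]
orientation: [-0.308, 3.125, 0.0]
force: [-0.3, -0.0, 0.4]
opening: 0.0003
gripper_force: 0.0
```

```bash
cat > st.py <<'E'
from h import *
import sys
# brightness vs angle about nut axis, relative to local median (both halves of annulus)
def prof(name,I,zt):
    c=cam(name);g=cv2.cvtColor(I,cv2.COLOR_RGB2GRAY).astype(np.float32);th=np.radians(np.arange(0,360,5))
    pr=np.array([np.mean([cv2.getRectSubPix(g,(1,1),tuple(map(float,proj(c,toW(.001*r*np.cos(a),-.035+.001*r*np.sin(a),zt)))))[0,0] for r in (11,14,17,20)]) for a in th])
    k=np.argsort(pr)[:6];print(name,'dark',np.degrees(th[k]).round(),pr[k].round(),'med',np.median(pr).round())
if sys.argv[1]=='0':
    for n in('top','scene'):prof(n,np.load(n+'.npz')['I'],.132)
I,D=read_camera('scene');prof('scene',I,float(sys.argv[2]))
c=cam('scene');u,v=proj(c,toW(0,-.035,.133)).astype(int)
cv2.imwrite(f'pics/{sys.argv[3]}.png',cv2.resize(I[v-25:v+25,u-35:u+35,::-1],(560,400),interpolation=cv2.INTER_CUBIC))
s=read_state();print('t',s['t'],toS(s['tool_pos']).round(4),s['force'].round(1))
E
python3 st.py 0 .1337 n3
```

```text
top dark [280. 275. 270. 285. 265. 290.] [41. 42. 58. 60. 79. 81.] med 104.0
scene dark [280. 275. 285. 290. 270. 295.] [44. 44. 46. 57. 63. 76.] med 100.0
scene dark [120. 115. 125. 110. 130. 105.] [24. 26. 31. 36. 40. 46.] med 56.0
t 6.95 [-0.0421 -0.0201  0.3001] [0.2 3.8 0.2]
```

View pics/n3.png

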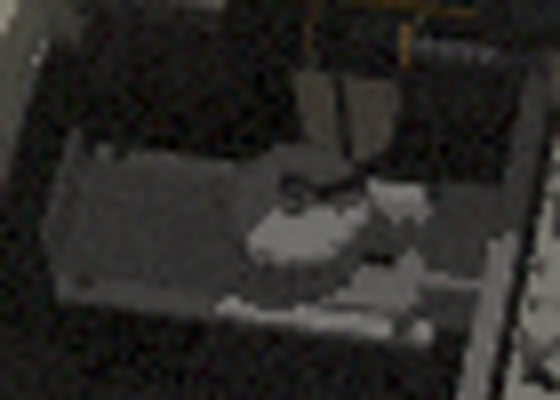

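The stripe is now at 118°: 200° turned since the start (278°), or about 60° per stroke. Four more strokes.

servo_tool:
  increments:
    - {"slide": [-6, 0, 0], "dr": [0, 0, 0], "jaw": 1}
    - {"slide": [-10, 0, 0], "dr": [0, 0, 0], "jaw": 1}
    - {"slide": [-10, -6, 0], "dr": [0, 0, 0], "jaw": 1}
    - {"slide": [-10, -12, 0], "dr": [0, 0, 0], "jaw": 1}
    - {"slide": [-10, -18, 0], "dr": [0, 0, 0], "jaw": 1}
    - {"slide": [-10, -24, 0], "dr": [0, 0, 0], "jaw": 1}
    - {"slide": [-10, -28, 0], "dr": [0, 0, 0], "jaw": 1}
    - {"slide": [-10, -28, 0], "dr": [0, 0, 0], "jaw": 1}
    - {"slide": [0, -28, 0], "dr": [0, 0, 0], "jaw": 1}
    - {"slide": [0, 0, 0], "dr": [0, 0, 0], "jaw": 1}
    - {"slide": [-6, 0, 0], "dr": [0, 0, 0], "jaw": 1}
    - {"slide": [-10, 0, 0], "dr": [0, 0, 0], "jaw": 1}
    - {"slide": [-10, -6, 0], "dr": [0, 0, 0], "jaw": 1}
    - {"slide": [-10, -12, 0], "dr": [0, 0, 0], "jaw": 1}
    - {"slide": [-10, -18, 0], "dr": [0, 0, 0], "jaw": 1}
    - {"slide": [-10, -24, 0], "dr": [0, 0, 0], "jaw": 1}
    - {"slide": [-10, -28, 0], "dr": [0, 0, 0], "jaw": 1}
    - {"slide": [-10, -28, 0], "dr": [0, 0, 0], "jaw": 1}
    - {"slide": [0, -28, 0], "dr": [0, 0, 0], "jaw": 1}
    - {"slide": [0, 0, 0], "dr": [0, 0, 0], "jaw": 1}

```text
t: 8.95
tool_pos: [0.5536, 0.0003, 0.3003]
orientation: [-0.308, 3.125, 0.0]
force: [0.6, 0.3, -0.1]
opening: 0.0004
gripper_force: 0.0
```

servo_tool:
  increments:
    - {"slide": [-6, 0, 0], "dr": [0, 0, 0], "jaw": 1}
    - {"slide": [-10, 0, 0], "dr": [0, 0, 0], "jaw": 1}
    - {"slide": [-10, -6, 0], "dr": [0, 0, 0], "jaw": 1}
    - {"slide": [-10, -12, 0], "dr": [0, 0, 0], "jaw": 1}
    - {"slide": [-10, -18, 0], "dr": [0, 0, 0], "jaw": 1}
    - {"slide": [-10, -24, 0], "dr": [0, 0, 0], "jaw": 1}
    - {"slide": [-10, -28, 0], "dr": [0, 0, 0], "jaw": 1}
    - {"slide": [-10, -28, 0], "dr": [0, 0, 0], "jaw": 1}
    - {"slide": [0, -28, 0], "dr": [0, 0, 0], "jaw": 1}
    - {"slide": [0, 0, 0], "dr": [0, 0, 0], "jaw": 1}
    - {"slide": [-6, 0, 0], "dr": [0, 0, 0], "jaw": 1}
    - {"slide": [-10, 0, 0], "dr": [0, 0, 0], "jaw": 1}
    - {"slide": [-10, -6, 0], "dr": [0, 0, 0], "jaw": 1}
    - {"slide": [-10, -12, 0], "dr": [0, 0, 0], "jaw": 1}
    - {"slide": [-10, -18, 0], "dr": [0, 0, 0], "jaw": 1}
    - {"slide": [-10, -24, 0], "dr": [0, 0, 0], "jaw": 1}
    - {"slide": [-10, -28, 0], "dr": [0, 0, 0], "jaw": 1}
    - {"slide": [-10, -28, 0], "dr": [0, 0, 0], "jaw": 1}
    - {"slide": [0, -28, 0], "dr": [0, 0, 0], "jaw": 1}
    - {"slide": [0, 0, 0], "dr": [0, 0, 0], "jaw": 1}

```text
t: 10.95
tool_pos: [0.5535, 0.0004, 0.3003]
orientation: [-0.308, 3.125, 0.0]
force: [1.1, 0.8, -0.1]
opening: 0.0007
gripper_force: 0.0
```

```bash
python3 st.py 1 .1357 n7
```

```text
scene dark [ 50.  45. 165. 170. 175. 160.] [38. 42. 51. 51. 52. 52.] med 56.0
t 11.0 [-0.0421 -0.0203  0.3003] [-0.2  2.7 -0.8]
```

View pics/n7.png

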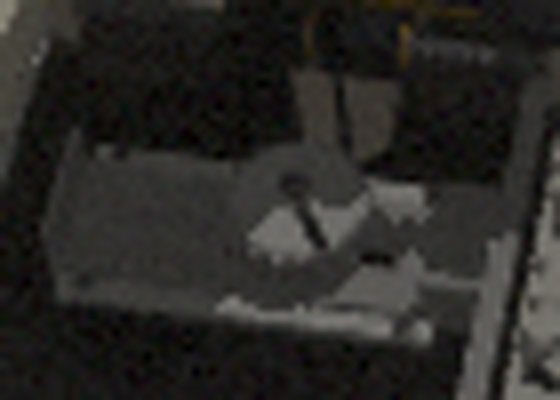

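The stripe points to about 48° (from (290,190) to (320,245) in the crop), so 490° in total, or 72° per stroke. Three more strokes should reach about 707°.

servo_tool:
  increments:
    - {"slide": [-6, 0, 0], "dr": [0, 0, 0], "jaw": 1}
    - {"slide": [-10, 0, 0], "dr": [0, 0, 0], "jaw": 1}
    - {"slide": [-10, -6, 0], "dr": [0, 0, 0], "jaw": 1}
    - {"slide": [-10, -12, 0], "dr": [0, 0, 0], "jaw": 1}
    - {"slide": [-10, -18, 0], "dr": [0, 0, 0], "jaw": 1}
    - {"slide": [-10, -24, 0], "dr": [0, 0, 0], "jaw": 1}
    - {"slide": [-10, -28, 0], "dr": [0, 0, 0], "jaw": 1}
    - {"slide": [-10, -28, 0], "dr": [0, 0, 0], "jaw": 1}
    - {"slide": [0, -28, 0], "dr": [0, 0, 0], "jaw": 1}
    - {"slide": [0, 0, 0], "dr": [0, 0, 0], "jaw": 1}
    - {"slide": [-6, 0, 0], "dr": [0, 0, 0], "jaw": 1}
    - {"slide": [-10, 0, 0], "dr": [0, 0, 0], "jaw": 1}
    - {"slide": [-10, -6, 0], "dr": [0, 0, 0], "jaw": 1}
    - {"slide": [-10, -12, 0], "dr": [0, 0, 0], "jaw": 1}
    - {"slide": [-10, -18, 0], "dr": [0, 0, 0], "jaw": 1}
    - {"slide": [-10, -24, 0], "dr": [0, 0, 0], "jaw": 1}
    - {"slide": [-10, -28, 0], "dr": [0, 0, 0], "jaw": 1}
    - {"slide": [-10, -28, 0], "dr": [0, 0, 0], "jaw": 1}
    - {"slide": [0, -28, 0], "dr": [0, 0, 0], "jaw": 1}
    - {"slide": [0, 0, 0], "dr": [0, 0, 0], "jaw": 1}

```text
t: 13.0
tool_pos: [0.5536, 0.0003, 0.3003]
orientation: [-0.308, 3.125, 0.0]
force: [0.2, -0.1, -0.6]
opening: 0.0002
gripper_force: 0.0
```

```bash
python3 st.py 1 .1372 n9
```

```text
scene dark [160. 155. 165. 150. 170. 145.] [20. 22. 29. 33. 41. 43.] med 56.0
t 13.05 [-0.042  -0.0203  0.3002] [ 0.2  2.7 -0.3]
```

The stripe is at 158°, so about 600° in total. Two more strokes, then I'll move back for a clear check.

servo_tool:
  increments:
    - {"slide": [-6, 0, 0], "dr": [0, 0, 0], "jaw": 1}
    - {"slide": [-10, 0, 0], "dr": [0, 0, 0], "jaw": 1}
    - {"slide": [-10, -6, 0], "dr": [0, 0, 0], "jaw": 1}
    - {"slide": [-10, -12, 0], "dr": [0, 0, 0], "jaw": 1}
    - {"slide": [-10, -18, 0], "dr": [0, 0, 0], "jaw": 1}
    - {"slide": [-10, -24, 0], "dr": [0, 0, 0], "jaw": 1}
    - {"slide": [-10, -28, 0], "dr": [0, 0, 0], "jaw": 1}
    - {"slide": [-10, -28, 0], "dr": [0, 0, 0], "jaw": 1}
    - {"slide": [0, -28, 0], "dr": [0, 0, 0], "jaw": 1}
    - {"slide": [0, 0, 0], "dr": [0, 0, 0], "jaw": 1}
    - {"slide": [-6, 0, 0], "dr": [0, 0, 0], "jaw": 1}
    - {"slide": [-10, 0, 0], "dr": [0, 0, 0], "jaw": 1}
    - {"slide": [-10, -6, 0], "dr": [0, 0, 0], "jaw": 1}
    - {"slide": [-10, -12, 0], "dr": [0, 0, 0], "jaw": 1}
    - {"slide": [-10, -18, 0], "dr": [0, 0, 0], "jaw": 1}
    - {"slide": [-10, -24, 0], "dr": [0, 0, 0], "jaw": 1}
    - {"slide": [-10, -28, 0], "dr": [0, 0, 0], "jaw": 1}
    - {"slide": [-10, -28, 0], "dr": [0, 0, 0], "jaw": 1}
    - {"slide": [0, -28, 0], "dr": [0, 0, 0], "jaw": 1}
    - {"slide": [0, 0, 0], "dr": [0, 0, 0], "jaw": 1}

```text
t: 15.05
tool_pos: [0.5536, 0.0003, 0.3003]
orientation: [-0.308, 3.125, -0.0]
force: [0.1, 0.4, -0.4]
opening: 0.0003
gripper_force: 0.0
```

servo_tool:
  increments:
    - {"slide": [5, 0, -40], "dr": [0, 0, 0], "jaw": 1}
    - {"slide": [40, 0, -80], "dr": [0, 0, 0], "jaw": 1}
    - {"slide": [80, 0, -90], "dr": [0, 0, 0], "jaw": 1}
    - {"slide": [120, 0, -90], "dr": [0, 0, 0], "jaw": 1}
    - {"slide": [150, 0, -90], "dr": [0, 0, 0], "jaw": 1}
    - {"slide": [150, 0, -90], "dr": [0, 0, 0], "jaw": 1}

```text
t: 15.65
tool_pos: [0.4043, -0.0276, 0.3905]
orientation: [-0.311, 3.124, 0.001]
force: [0.7, -0.3, 0.4]
opening: 0.0007
gripper_force: 0.0
```

Run:
```python
import sys;sys.argv=['',"1",".138","n11"]
exec(open('st.py').read())
I,D=read_camera('top');prof('top',I,.138);P=cloud(cam('top'),D)
q=P.reshape(-1,3);d=q[:,:2]-C;x=d@ex;y=d@ey
m=(abs(x)<.02)&(y<-.1)&(y>-.15)&(q[:,2]>.122)&(q[:,2]<.14);print('tail y',m.sum(),y[m].min(),y[m].max())
m=(np.hypot(x,y+.035)<.02)&(np.hypot(x,y+.035)>.01);print('nut top z',np.median(q[m,2]))
np.savez('top2',I=I,D=D)
goto(0,-.0885,.40)
```

```text
scene dark [315. 310. 320. 305. 300. 325.] [36. 41. 49. 55. 68. 72.] med 103.0
t 15.7 [-0.1927 -0.0229  0.3907] [1.7 0.2 0.1]
top dark [305. 310. 300. 315. 295. 320.] [38. 44. 50. 69. 75. 91.] med 110.0
tail y 33 -0.11870050268365791 -0.11422324369586993
nut top z 0.13856093260831098
slide [-191.9  -65.4   -8.6] dr [ 0.0003  0.0036 -0.0008]
slide [-191.9  -65.4   -8.6] dr [ 5.6000e-03 -5.0000e-04  3.1408e+00]
toolS [-0.1918 -0.023   0.3908] f [-0.08  0.24  0.14] t 15.75 q6 -1.963
```

View pics/n11.png

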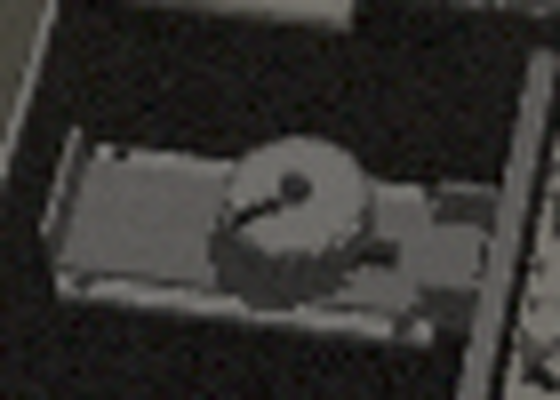

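The nut is clearly visible with its stripe at 308°, so 750° (13.1 rad) in total. The nut top has risen 6.5 mm, which agrees. The tail is still at y = -115 mm, so the bar hasn't moved. Now the push: go over the gap between nut and tail, then down.

servo_tool:
  increments:
    - {"slide": [-40, -15, -9], "dr": [0, 0, 0], "jaw": 1}
    - {"slide": [-80, -30, -9], "dr": [0, 0, 0], "jaw": 1}
    - {"slide": [-120, -45, -9], "dr": [0, 0, 0], "jaw": 1}
    - {"slide": [-160, -60, -9], "dr": [0, 0, 0], "jaw": 1}
    - {"slide": [-192, -65.5, -9], "dr": [0, 0, 0], "jaw": 1}
    - {"slide": [-192, -65.5, -9], "dr": [0, 0, 0], "jaw": 1}
    - {"slide": [-192, -65.5, 10], "dr": [0, 0, 0], "jaw": 1}
    - {"slide": [-192, -65.5, 35], "dr": [0, 0, 0], "jaw": 1}
    - {"slide": [-192, -65.5, 60], "dr": [0, 0, 0], "jaw": 1}
    - {"slide": [-192, -65.5, 80], "dr": [0, 0, 0], "jaw": 1}
    - {"slide": [-192, -65.5, 89], "dr": [0, 0, 0], "jaw": 1}
    - {"slide": [-192, -65.5, 89], "dr": [0, 0, 0], "jaw": 1}

```text
t: 16.95
tool_pos: [0.6073, -0.0527, 0.2993]
orientation: [0.313, -3.124, -0.004]
force: [-0.3, 0.2, 0.0]
opening: 0.0004
gripper_force: 0.0
```

```bash
python3 -c "
from h import *
goto(0,-.1265,.301)"
```

```text
slide [ -0.1 -38.9  -1.8] dr [ 0.0026 -0.002   0.0003]
slide [ -0.1 -38.9  -1.8] dr [ 3.1000e-03  4.0000e-03 -3.1413e+00]
toolS [-1.000e-04 -8.760e-02  2.993e-01] f [-0.34  0.19  0.03] t 16.95 q6 -1.942
```

servo_tool:
  increments:
    - {"slide": [0, -4, -2], "dr": [0, 0, 0], "jaw": 1}
    - {"slide": [0, -8, -2], "dr": [0, 0, 0], "jaw": 1}
    - {"slide": [0, -12, -2], "dr": [0, 0, 0], "jaw": 1}
    - {"slide": [0, -15, -2], "dr": [0, 0, 0], "jaw": 1}
    - {"slide": [0, -18, -2], "dr": [0, 0, 0], "jaw": 1}
    - {"slide": [0, -21, -2], "dr": [0, 0, 0], "jaw": 1}
    - {"slide": [0, -24, -2], "dr": [0, 0, 0], "jaw": 1}
    - {"slide": [0, -27, -2], "dr": [0, 0, 0], "jaw": 1}
    - {"slide": [0, -30, -2], "dr": [0, 0, 0], "jaw": 1}
    - {"slide": [0, -33, -2], "dr": [0, 0, 0], "jaw": 1}
    - {"slide": [0, -36, -2], "dr": [0, 0, 0], "jaw": 1}
    - {"slide": [0, -37, -2], "dr": [0, 0, 0], "jaw": 1}
    - {"slide": [0, -37, -2], "dr": [0, 0, 0], "jaw": 1}

```text
t: 18.25
tool_pos: [0.6149, -0.0895, 0.3029]
orientation: [-0.312, 3.126, 0.002]
force: [0.7, -0.1, -0.0]
opening: 0.0003
gripper_force: 0.2
```

servo_tool:
  increments:
    - {"slide": [0, -2, 0], "dr": [0, 0, 0], "jaw": 1}
    - {"slide": [0, -2, 0], "dr": [0, 0, 0], "jaw": 1}

```text
t: 18.45
tool_pos: [0.6151, -0.0903, 0.3029]
orientation: [0.314, -3.125, -0.006]
force: [-1.7, 7.2, 3.3]
opening: 0.0001
gripper_force: 3.6
```

servo_tool:
  increments:
    - {"slide": [0, -2, 0], "dr": [0, 0, 0], "jaw": 1}
    - {"slide": [0, -2, 0], "dr": [0, 0, 0], "jaw": 1}
    - {"slide": [0, -2, 0], "dr": [0, 0, 0], "jaw": 1}

```text
t: 18.75
tool_pos: [0.6153, -0.0908, 0.3029]
orientation: [0.315, -3.125, -0.01]
force: [-3.6, 14.0, 6.2]
opening: 0.0007
gripper_force: 7.3
```

servo_tool:
  increments:
    - {"slide": [0, 8, 0], "dr": [0, 0, 0], "jaw": 1}
    - {"slide": [0, 14, 0], "dr": [0, 0, 0], "jaw": 1}
    - {"slide": [0, 14, -40], "dr": [0, 0, 0], "jaw": 1}
    - {"slide": [0, 14, -85], "dr": [0, 0, 0], "jaw": 1}
    - {"slide": [40, 14, -95], "dr": [0, 0, 0], "jaw": 1}
    - {"slide": [90, 14, -95], "dr": [0, 0, 0], "jaw": 1}
    - {"slide": [140, 14, -95], "dr": [0, 0, 0], "jaw": 1}
    - {"slide": [190, 14, -95], "dr": [0, 0, 0], "jaw": 1}
    - {"slide": [190, 14, -95], "dr": [0, 0, 0], "jaw": 1}
    - {"slide": [190, 14, -95], "dr": [0, 0, 0], "jaw": 1}

```text
t: 19.75
tool_pos: [0.4259, -0.1174, 0.3984]
orientation: [-0.31, 3.124, 0.0]
force: [0.9, -0.1, -0.1]
opening: 0.0004
gripper_force: 0.0
```

Run:
```python
import sys;sys.argv=['',"1",".138","n12"]
exec(open('st.py').read())
I,D=read_camera('top');prof('top',I,.138);P=cloud(cam('top'),D);P0=cloud(cam('top'),np.load('top.npz')['D'])
for Q in(P0,P):
    q=Q.reshape(-1,3);d=q[:,:2]-C;x=d@ex;y=d@ey
    m=(abs(x)<.02)&(y<-.1)&(y>-.16)&(q[:,2]>.122)&(q[:,2]<.14);print('tail y',m.sum(),y[m].min(),y[m].max())
    m=(abs(x)<.11)&(y>.042)&(y<.125)&(q[:,2]>.13)&(q[:,2]<.155);print('rack',m.sum(),x[m].mean(),y[m].mean())
```

```text
scene dark [315. 310. 320. 305. 300. 325.] [37. 42. 49. 55. 70. 73.] med 104.0
t 19.8 [-0.1897 -0.1152  0.3986] [-0.4 -0.5  0.4]
top dark [305. 310. 300. 315. 295. 320.] [37. 44. 53. 71. 78. 93.] med 112.0
tail y 32 -0.11885558381051324 -0.11423783705852716
rack 1204 -0.012531322050924639 0.08267756842007233
tail y 32 -0.14458242473803692 -0.14029422451783288
rack 1197 -0.012240884610962123 0.08371112365524658
```

The tail has moved 26 mm to its stop, the stripe hasn't changed, the rack is in place and the arm is clear. Handing in.

```bash
python3 -c "
from plant import close_job
print(close_job())"
```

```text
the job is handed in; nothing more can be done
None
```

The job is handed in, with no verdict returned: by the cameras the nut was rolled about 2.08 turns (13.1 rad), the bar then pushed back 26 mm to its stop, the rack had moved about 1 mm at most, and the arm ended clear.

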